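Close the resin strainer with its bayonet collar and hold it home

TASK

Reassemble the cleaned resin strainer: thread the white seal ring down over the strainer's centre post until it lies flat on the sprung seat, then put the knurled brass collar on the post with its open, keywayed side down and turn it until its hidden keyways drop over the cross pin. Push the collar fully home against the seat spring and finish while still holding it pressed down there, so that I can tighten its locking screws; do not let go. Leave the tools and other things lying around where they are.

Things in the scene. Friction and masses are not known exactly. Their poses are not given: they have to be found in the camera images.
- strainer: resin strainer, fixed: dark round foot (96 mm across, 10 mm high), aluminium body (72 mm across, top 50 mm above the worktop), steel centre post; brass hose barbs 30 mm up reach 63 mm from the axis along its own +x and +y. Origin on the post's axis at worktop level; z up, x along the cross pin.
- post_top (a point): centre of the post's top end, 112 mm above the worktop. The post is 36 mm across up to a shoulder at 70 mm above the worktop and 24 mm across above it; its last 6 mm taper to 16 mm across.
- pin_end (a point): end of the 6 mm round cross pin on the strainer's +x side, 17 mm from the post's axis, 82 mm above the worktop. The pin goes right through the post and sticks out 5 mm on both sides (34 mm over its ends).
- seat (a joint): how far the sprung steel seat (plunger 58 mm across round the foot of the post) is pushed down, m: 0 at rest, 0.006 at its lower stop. The spring pushes up with 5 N at rest, 10 N at the stop, so the loose ring and collar alone do not push it down.
- seat_top (a point): centre of the seat's flat top: 63 mm above the worktop at rest, 57 mm at its lower stop
- ring: white seal ring lying flat on the worktop: 50 mm outside, bore 40 mm, 12 mm high, about 40 g; both faces alike. It passes over the cross pin with 3 mm and over the shoulder with 2 mm to spare all round. Origin: centre of its underside, z up.
- collar: knurled brass collar standing on its open side: 50 mm outside, 32 mm high, about 0.15 kg, knurled from 9 to 30 mm above its underside; bore 26 mm with four hidden keyways a quarter turn apart, 10 mm wide, closed at the top. Their direction is not marked and not known from its axes; any will do, so a quarter turn is enough. Origin: centre of its underside, z up.
- collar_top (a point): centre of the collar's top face, 32 mm above its underside. Off the keyways the collar rests on the cross pin, underside 81 mm above the worktop (top 113 mm); with keyways over the pin it drops 6 mm onto the ring (underside 75 mm); fully home, the seat on its stop, its underside is at 69 mm.
- brass_weight: the small brass weight standing on the bench scale; leave it where it is
- hex_keys: red folding hex key set, 38 x 95 x 22 mm, lying in front of the strainer; leave it where it is
- caliper: digital caliper, 67 x 225 x 15 mm, lying front right; leave it where it is
- timer: pale grey timer, 60 x 66 x 24 mm, lying at the front right corner; leave it where it is
- screwdriver: orange-handled screwdriver, 185 mm long, lying left of the strainer; leave it where it is
- marker: black marker pen with a blue cap, 138 mm long, lying front left; leave it where it is
- beaker_b: white plastic beaker, 69 mm across, 79 mm high, standing at the back; leave it where it is
There are look-alikes about, which are no part of the job. Several things have the shape of the collar; the one meant has the colours described above.

How it is judged:
By the outcome, as a careful person would: the job done as asked, in the order asked, and still so for the second after the job is handed in, while the arm keeps its last pose, push and grip.
It also fails if it takes over 64 s, if anything falls off the work surface, if the arm or the gripper's body presses on something with over 40 N, if the wrist force passes 120 N, or if a joint passes its speed limit or range.

ROBOT

A 6-joint arm with a two-finger parallel gripper is mounted at the origin on a cart in front of the work surface, level with it; the furniture and walls round the work are solid. World frame = base frame: x ahead of the robot, y to its left, z up, the work surface at z = 0. Lengths are in m, angles in rad, forces in N, time in s.
With the tool pointing down it reaches from about 0.425 to 1.125 m from the base axis. Payload 14.9 kg.
Tool frame: the origin (TCP) lies on the centre line of the jaws, within the pads' length; the fingertips stand 8 mm ahead of it and the grasp point (between the pads) lies 11 mm behind it (r.tcp_to_tips is the distance from the TCP to the fingertips, in m); z points along the fingers, y is the direction in which the jaws open and shut (so a half turn about z gives the same grasp; the last joint's range is limited). The gripper opens to 91 mm and grips with 3 to 60 N. Pads are 32 mm wide; open, the fingers measure 118 mm over their backs; the gripper's body (76 mm by 178 mm) begins 60 mm behind the grasp point.
Start: joints at [1.211, 0.379, 1.734, -0, 1.028, -0.033], TCP at [0.225, 0.663, 0.222] pointing down, gripper open.
Joint ranges: [-2.77, 2.77], [-0.74, 2.19], [0, 2.66], [-1.06, 4.2], [0.31, 2.87], [-3.08, 3.08]. Speed limits (rad/s): [1.89, 1.89, 2.39, 3.14, 3.14, 3.14].

INTERFACE

Orientations are given as a 3x3 rotation matrix whose columns are the frame's x, y, z axes.
In Python, from workcell import r gives the robot as it stands.
- The arm moves only by the tool arm_command, never from a script. Its argument "plan" is one flat list of numbers, 7 for each row, row after row: the shift along the tool's x, y, z in mm, then the turn, a rotation vector about the tool's x, y, z in degrees, then the closure, from 0 (fully open) to 1 (shut). In form: [x, y, z, ax, ay, az, gripper, x, y, z, ax, ay, az, gripper, ...]. A call has 1 to 10 rows; each row is the pose to reach, as a shift and turn from the pose commanded when the call began, along the tool's axes at that moment; what a row does not reach only later rows make up. A row lasts 1/10 s, in which the tool goes at most 50 mm and 8.59 degrees, less where a joint would pass 70% of its speed; a pose out of reach is approached as far as the arm can. A call with a gripper value outside its range is refused whole. The fingers move at their own pace and stop on an object; "grip_force" is the grip in N (left out, the last holds). Time passes only in rows, so rows that repeat a pose let the fingers close. It gives the time, the measured TCP pose, the force and the opening at its end, in the units of the state.
- r.sense(): the state, without advancing time (a new reading comes with each control period).
- r.get_image(name): name is "scene" or "top" or "wrist"; returns the picture (420x560x3 uint8, red, green, blue); there is no depth.
- r.camera_info(name): a dict with "K" (3x3 intrinsics, pixels), "k1" (the pictures are not rectified: a ray, as slopes to the right and down, at radius r is drawn at 1 + k1 r^2 times it, then the intrinsics apply), "R" (3x3) and "t" (3): a world point X has camera coordinates R X + t. Camera axes: x right, y down, z forward; pixel columns grow to the right and rows downward; lengths in m; the calibration is good to about 2 mm. A picture is of the moment at which its call begins: read the wrist's pose just before it. camera_info takes no time and is no camera call; for the wrist camera it gives the pose at the moment of the call.
- r.close_job(): hands the job in, once; it reports no verdict.
The state is a dict: "t": time; "joint_positions": joint angles; "qvel": joint speeds; "joint_efforts": joint torques, N m; "tcp_pos": TCP position; "orientation": TCP orientation; "force": force on the tool from outside, world axes, zero at the start; "torque": the same for the moment, N m; "grip_width": finger opening in m.
Only numpy, scipy, OpenCV 4.12 (cv2) and the standard library are available. Lean on these libraries where they do the work, as an engineer would, in place of code of your own. Each camera call takes 0.05 s, during which the arm holds its last target. There are 200 camera calls.

## Working session

There is one attempt and no reset: what is moved stays moved. The work goes in short steps, Python scripts to look and compute and a tool call to move; the robot and the scene stay as the last step left them, time stands still between calls to the robot, and variables do not carry over. Pictures are saved under pics/ and viewed, about 8 in all and at most 12, crops included, and the job is handed in when it is done.

Besides the shell and the picture viewer there is one more tool, called after "Request:" as name(argument=value, ...), one argument or row to a line, values as JSON. arm_command: Moves the arm, as the interface text tells. Its arguments: {"type":"object","properties":{"plan":{"type":"array"},"grip_force":{"type":"number"}},"required":["plan"]}

```bash
mkdir -p pics
cat > h.py <<'E'
import numpy as np, cv2
from workcell import r
def ray(ci,u,v):
    K=np.array(ci["K"]);d=np.array([(u-K[0,2])/K[0,0],(v-K[1,2])/K[1,1]])
    p=d.copy()
    for _ in range(30): p=d/(1+ci["k1"]*(p@p))
    R=np.array(ci["R"]);t=np.array(ci["t"])
    return -R.T@t, R.T@np.array([p[0],p[1],1])
def atz(ci,u,v,z):
    o,d=ray(ci,u,v); return o+d*(z-o[2])/d[2]
def proj(ci,X):
    c=np.array(ci["R"])@np.array(X)+np.array(ci["t"]);p=c[:2]/c[2];p=p*(1+ci["k1"]*(p@p))
    K=np.array(ci["K"]);return K[0,0]*p[0]+K[0,2],K[1,1]*p[1]+K[1,2]
def save(n,f):
    im=r.get_image(n);cv2.imwrite("pics/"+f,im[:,:,::-1]);return im
def tomm(X,s=None):
    s=s or r.sense();R=np.array(s["orientation"]);return R.T@(np.array(X)-np.array(s["tcp_pos"]))*1000
E
python3 - <<'E'
from h import *
print(r.sense()); 
for n in("top","scene"):
    save(n,n+"0.png");print(r.camera_info(n))
E
```

```text
{'t': 0.0, 'joint_positions': array([ 1.21072286e+00,  3.79424616e-01,  1.73477412e+00,  2.71905453e-05,
        1.02844297e+00, -3.32857858e-02]), 'qvel': array([-0.00063152, -0.00033724, -0.00174518,  0.00011313, -0.00016357,
        0.00096495]), 'joint_efforts': array([-1.59407351e-03, -7.63768744e+01, -4.34351742e+01,  6.50798273e-02,
        4.26927977e-02, -9.73216174e-05]), 'tcp_pos': array([0.22456085, 0.66261017, 0.22128031]), 'orientation': array([[-9.47073870e-01,  3.21015471e-01, -3.91422304e-04],
       [ 3.21015704e-01,  9.47073371e-01, -9.73574519e-04],
       [ 5.81731589e-05, -1.04769969e-03, -9.99999449e-01]]), 'force': array([0.79547742, 0.10367741, 0.4987475 ]), 'torque': array([0.05781507, 0.01155173, 0.01261952]), 'grip_width': 0.0911086986421854}
{'K': array([[379.94101001,   0.        , 283.35881434],
       [  0.        , 379.94101001, 210.59126783],
       [  0.        ,   0.        ,   1.        ]]), 'k1': 0.029131721395879422, 'R': array([[ 0.00874221, -0.99994732, -0.00537823],
       [-0.98392255, -0.00764241, -0.17843206],
       [ 0.17838156,  0.00685165, -0.98393754]]), 't': array([-0.04508576,  0.58647775,  1.25789588])}
{'K': array([[495.54922716,   0.        , 278.3373372 ],
       [  0.        , 495.54922716, 205.11014895],
       [  0.        ,   0.        ,   1.        ]]), 'k1': -0.17182702872185107, 'R': array([[ 0.45902851, -0.88833439, -0.01244324],
       [-0.38373497, -0.18561612, -0.90459611],
       [ 0.80127417,  0.42001032, -0.42608806]]), 't': array([-0.30569955,  0.30384777,  0.8508045 ])}
```

View pics/top0.png

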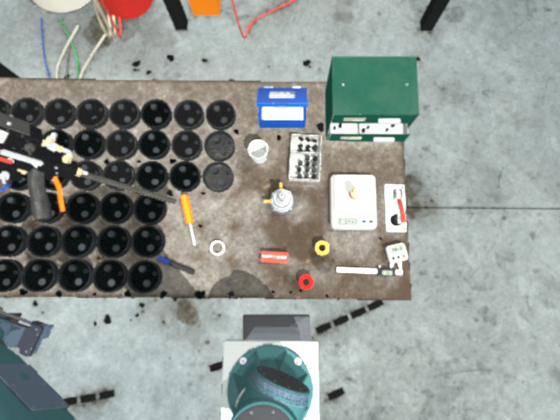

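View pics/scene0.png

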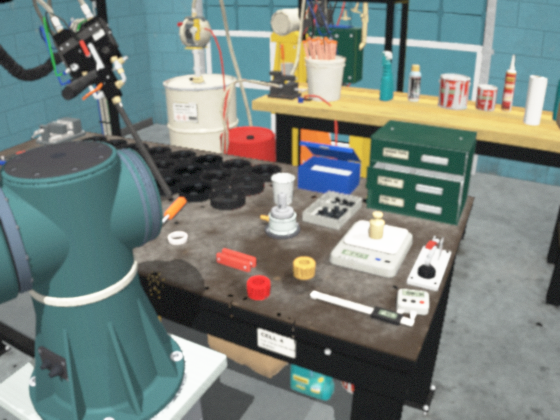

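The top view shows the ring at (218,248), a brass collar at (322,248), a red look-alike at (306,282) and the strainer at (282,201) with its barbs at about (281,186) and (267,202). In the scene view the collar is at (304,267).

Run:
```python
from h import *
im=cv2.imread("pics/top0.png");
c=cv2.resize(im[170:300,195:345],None,fx=5,fy=5,interpolation=cv2.INTER_CUBIC)[:600];cv2.imwrite("pics/c0.png",c)
ci=r.camera_info("top");cs=r.camera_info("scene")
print(atz(ci,218,248,.012),atz(ci,322,248,.032),atz(ci,282,201,.112),atz(ci,306,282,.03))
print(atz(cs,178,238,.012),atz(cs,304,262,.032))
w=r.camera_info("wrist");s=r.sense();R=np.array(s["orientation"]);C=-np.array(w["R"]).T@w["t"]
print("cam in tool",R.T@(C-s["tcp_pos"]),w["K"],w["k1"]);print(R.T@np.array(w["R"]).T)
```

```text
[0.45955623 0.18729553 0.012     ] [ 0.46085492 -0.17412985  0.032     ] [ 0.60825143 -0.03588088  0.112     ] [ 0.34556128 -0.11897108  0.03      ]
[0.45081979 0.18367106 0.012     ] [ 0.46014082 -0.17304832  0.032     ]
cam in tool [ 0.06782023  0.00059068 -0.16277297] [[301.42677331   0.         280.76240846]
 [  0.         301.42677331 210.55376179]
 [  0.           0.           1.        ]] -0.04520129111545806
[[ 4.71805629e-04 -9.69702620e-01 -2.44287959e-01]
 [ 9.99999889e-01  4.61688283e-04  9.86755120e-05]
 [ 1.70989858e-05 -2.44287978e-01  9.69702729e-01]]
```

View pics/c0.png

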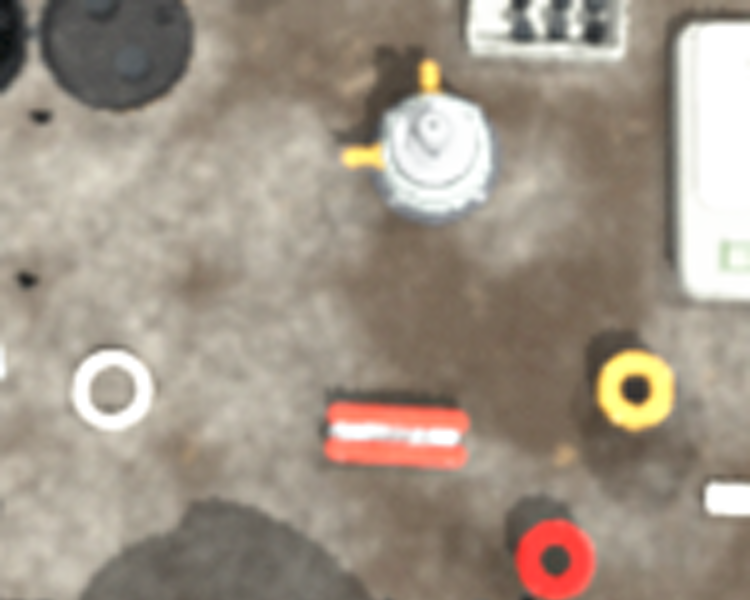

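```bash
cat >> h.py <<'E'
from scipy.spatial.transform import Rotation as Ro
def Rt(psi):
    c,s=np.cos(np.radians(psi)),np.sin(np.radians(psi))
    return np.array([[-c,-s,0],[-s,c,0],[0,0,-1.]])
def goto(X,psi):
    s=r.sense();R=np.array(s["orientation"])
    print("shift",np.round(tomm(X,s),1),"rot",np.round(Ro.from_matrix(R.T@Rt(psi)).as_rotvec(degrees=True),2),"tcp",np.round(s["tcp_pos"],4),"t",s["t"],"J6",round(float(s["joint_positions"][5]),2))
E
python3 - <<'E'
from h import *
ci=r.camera_info("top")
P=atz(ci,281.6,195,.112);A=atz(ci,281,183,.03);B=atz(ci,264,201.4,.03)
print(P,A,B,"yaws",np.degrees(np.arctan2(A[1]-P[1],A[0]-P[0])),np.degrees(np.arctan2(B[1]-P[1],B[0]-P[0]))-90)
print(atz(ci,217.6,248,.012),atz(ci,322.2,247.6,.032))
goto([.458,.187,.13],0)
E
```

```text
[ 0.62854703 -0.03436451  0.112     ] [ 0.69058313 -0.0308231   0.03      ] [0.62333658 0.0284613  0.03      ] yaws 3.267255049985709 4.7409661823504905
[0.459546   0.18869237 0.012     ] [ 0.46223425 -0.17483068  0.032     ]
shift [-373.8 -375.4   91.7] rot [-6.000e-02 -1.000e-02 -1.873e+01] tcp [0.2246 0.6626 0.2214] t 0.1 J6 -0.03
```

Request:
arm_command(
  plan=[-40,-40,5,0,0,-4,0,-90,-90,20,0,0,-8,0,-130,-130,40,0,0,-12,0,-170,-170,50,0,0,-16,0,-210,-210,60,0,0,-18.7,0,-250,-250,70,0,0,-18.7,0,-290,-290,80,0,0,-18.7,0,-330,-330,91,0,0,-18.7,0,-360,-360,91,0,0,-18.7,0,-374,-375,91,0,0,-18.7,0],
)

```text
t: 1.1
tcp_pos: [0.4422, 0.2202, 0.1341]
orientation: [[-1.0, 0.0, -0.0], [0.0, 1.0, -0.0], [0.0, -0.0, -1.0]]
force: [2.0, 0.5, 0.2]
grip_width: 0.091
```

Request:
arm_command(
  plan=[0,0,0,0,0,0,0,0,0,0,0,0,0,0],
)

```text
t: 1.3
tcp_pos: [0.4421, 0.2213, 0.1343]
orientation: [[-1.0, 0.003, -0.0], [0.003, 1.0, -0.0], [0.0, -0.0, -1.0]]
force: [-0.1, 0.1, -0.0]
grip_width: 0.0914
```

Run:
```python
from h import *
print(r.sense()["tcp_pos"]);ci=r.camera_info("wrist");im=save("wrist","w1.png")
g=im.min(axis=2);m=(g>200).astype(np.uint8)
n,l,st,ce=cv2.connectedComponentsWithStats(m)
for i in range(1,n):
    if st[i,4]>300: print(st[i],ce[i],atz(ci,*ce[i],.012))
```

```text
[0.44211019 0.2213339  0.13429124]
[ 10 195  86  10 481] [ 52.78378378 199.33264033] [ 0.4341266  -0.00473017  0.012     ]
[227 200  50  50 871] [251.62227325 225.52927669] [0.46138142 0.19284015 0.012     ]
```

View pics/w1.png

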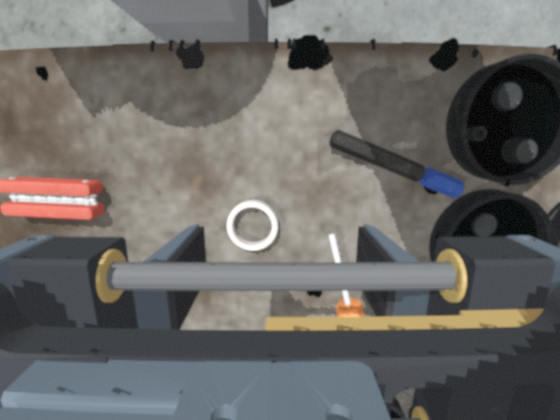

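The wrist view shows the ring at about (252,225) with the jaws around it, and the screwdriver tip at (333,237), to the right of the ring and clear of it.

```bash
cat >> h.py <<'E'
from scipy.optimize import least_squares
def fitcircle(ci,pts,z,rad):
    W=np.array([atz(ci,u,v,z)[:2] for u,v in pts])
    f=lambda p:np.hypot(*(W-p[:2]).T)-p[2]
    q=least_squares(f,[*W.mean(0),rad],loss="soft_l1",f_scale=.0005);return q.x,np.sqrt(np.median(q.fun**2))
def ring(ci,im,near,z,rad,thr=170,n=72):
    g=cv2.GaussianBlur(im,(3,3),0).min(axis=2)
    # radial search of outer edge
    c=np.array(near);out=[]
    for k in range(n):
        a=2*np.pi*k/n;rs=np.arange(rad-.008,rad+.008,.0004)
        v=[]
        for q in rs:
            u,w=proj(ci,[c[0]+q*np.cos(a),c[1]+q*np.sin(a),z]);v.append(cv2.getRectSubPix(g.astype(np.float32),(1,1),(u,w))[0,0])
        d=np.diff(v);i=d.argmin()
        if d[i]<-8: q=rs[i]+.0002;out.append(c+q*np.array([np.cos(a),np.sin(a)]))
    W=np.array(out);f=lambda p:np.hypot(*(W-p[:2]).T)-p[2]
    q=least_squares(f,[*c,rad],loss="soft_l1",f_scale=.0005);return q.x,len(W)
E
python3 - <<'E'
from h import *
im=cv2.imread("pics/w1.png")[:,:,::-1];ci=r.camera_info("wrist")
x,n=ring(ci,im,[.4605,.192],.012,.025);print(x,n);x,n=ring(ci,im,x[:2],.012,.025);print(x,n)
print(proj(ci,[.4421,.2213,.13]),proj(ci,r.sense()["tcp_pos"]+np.array([0,0,-.008])))
goto([x[0],x[1],.05],0);goto([x[0],x[1],.011],0)
E
```

```text
[0.46149555 0.19396442 0.02560671] 72
[0.46151581 0.19395199 0.02562343] 72
(np.float64(278.5336700333936), np.float64(252.78754881652614)) (np.float64(280.1692904445434), np.float64(250.0496226751244))
shift [-19.8 -28.3  84.4] rot [ 0.   -0.01 -0.07] tcp [0.4418 0.2223 0.1344] t 1.35 J6 -1.15
shift [-19.8 -28.3 123.4] rot [ 0.   -0.01 -0.07] tcp [0.4418 0.2223 0.1344] t 1.35 J6 -1.15
```

Request:
arm_command(
  plan=[-5,-14,15,0,0,0,0,-5,-28,30,0,0,0,0,-5,-28,50,0,0,0,0,-5,-28,50,0,0,0,0,-5,-28,50,0,0,0,0,-5,-28,50,0,0,0,0],
)

```text
t: 1.95
tcp_pos: [0.4472, 0.1951, 0.0854]
orientation: [[-1.0, -0.001, 0.001], [-0.001, 1.0, 0.0], [-0.001, 0.0, -1.0]]
force: [-0.5, 0.6, -0.3]
grip_width: 0.0913
```

Run:
```python
from h import *
for k in range(2):
    print(r.sense()["tcp_pos"]);ci=r.camera_info("wrist");im=save("wrist","w2.png")
    x,n=ring(ci,im,[.4605,.192],.012,.025);x,n=ring(ci,im,x[:2],.012,.025);print(x,n)
ct=r.camera_info("top");it=r.get_image("top");print(ring(ct,it,[.46,.19],.012,.025))
goto([x[0],x[1],.011],0)
```

```text
[0.44718006 0.19514642 0.08535621]
[0.46101448 0.19263817 0.02537592] 72
[0.44730276 0.19500809 0.08537815]
[0.46111799 0.19256628 0.02535759] 72Traceback (most recent call last):
  File "<stdin>", line 5, in <module>
  File "h.py", line 42, in ring
    q=least_squares(f,[*c,rad],loss="soft_l1",f_scale=.0005);return q.x,len(W)
    return func(*args, **kwargs)
    vector_fun = VectorFunction(
        fun_wrapped,
    ...<6 lines>...
        workers=workers
    )
    self._update_fun()
    ~~~~~~~~~~~~~~~~^^
    self.f = self.fun_wrapped(xp_copy(self.x))
             ~~~~~~~~~~~~~~~~^^^^^^^^^^^^^^^^^
    return np.atleast_1d(self.fun(x))
                         ~~~~~~~~^^^
    return self.f(x, *self.args, **self.kwargs)
           ~~~~~~^^^^^^^^^^^^^^^^^^^^^^^^^^^^^^
  File "h.py", line 41, in <lambda>
    W=np.array(out);f=lambda p:np.hypot(*(W-p[:2]).T)-p[2]
                                          ~^~~~~~
ValueError: operands could not be broadcast together with shapes (0,) (2,)
```

Request:
arm_command(
  plan=[-14,-2.4,20,0,0,0,0.2,-14,-2.4,40,0,0,0,0.2,-14,-2.4,60,0,0,0,0.2,-14,-2.4,74,0,0,0,0.2,-14,-2.4,74,0,0,0,0.2,-14,-2.4,74,0,0,0,0.6,-14,-2.4,74,0,0,0,0.6,-14,-2.4,74,0,0,0,0.6,-14,-2.4,74,0,0,0,0.6,-14,-2.4,74,0,0,0,0.6],
  grip_force=15,
)

```text
t: 3.1
tcp_pos: [0.4613, 0.1919, 0.0111]
orientation: [[-1.0, 0.0, 0.001], [0.0, 1.0, 0.0], [-0.001, 0.0, -1.0]]
force: [-1.2, -1.2, 8.0]
grip_width: 0.0489
```

Request:
arm_command(
  plan=[0,0,0,0,0,0,0.6,0,0,0,0,0,0,0.6,0,0,0,0,0,0,0.6],
)

```text
t: 3.4
tcp_pos: [0.4613, 0.1919, 0.0111]
orientation: [[-1.0, 0.0, 0.001], [0.0, 1.0, 0.0], [-0.001, 0.0, -1.0]]
force: [-1.5, -0.7, 8.2]
grip_width: 0.0491
```

Request:
arm_command(
  plan=[0,0,-10,0,0,0,0.6,0,0,-35,0,0,0,0.6,0,0,-70,0,0,0,0.6,-10,-10,-110,0,0,0,0.6,-30,-35,-140,0,0,0,0.6,-55,-60,-170,0,0,0,0.6,-80,-90,-195,0,0,0,0.6,-105,-120,-215,0,0,0,0.6,-130,-150,-230,0,0,0,0.6,-155,-180,-239,0,0,0,0.6],
)

```text
t: 4.4
tcp_pos: [0.6168, 0.0103, 0.2518]
orientation: [[-1.0, 0.001, 0.002], [0.001, 1.0, -0.0], [-0.002, -0.0, -1.0]]
force: [0.4, 0.7, -0.5]
grip_width: 0.0492
```

Request:
arm_command(
  plan=[-25,-25,0,0,0,0,0.6,-40,-46,0,0,0,0,0.6,-40,-46,0,0,0,0,0.6,-40,-46,0,0,0,0,0.6,-40,-46,0,0,0,0,0.6],
)

```text
t: 4.9
tcp_pos: [0.6551, -0.0337, 0.2496]
orientation: [[-1.0, 0.0, -0.0], [0.0, 1.0, 0.0], [0.0, 0.0, -1.0]]
force: [-0.3, 0.7, -1.0]
grip_width: 0.0492
```

Run:
```python
from h import *
s=r.sense();print(s["tcp_pos"],s["force"],s["grip_width"]);ci=r.camera_info("wrist");im=save("wrist","w3.png")
print(proj(ci,[.6265,-.034,.112]),proj(ci,[.6265,-.034,.063]))
```

```text
[ 0.65506425 -0.03365329  0.2496263 ] [-0.31793056  0.71787377 -1.03698986] 0.049151687647982424
(np.float64(280.04998473221843), np.float64(175.08779067882412)) (np.float64(280.14192617164184), np.float64(169.59967215664204))
```

View pics/w3.png

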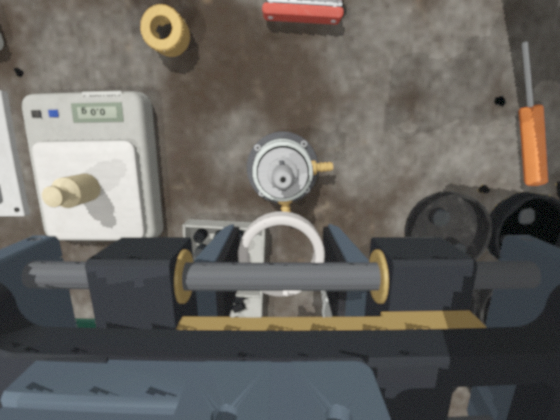

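The ring is held level between the jaws, its front edge at (285,213). The strainer is at about (283,172), with barbs at (331,167) and (287,208).

Run:
```python
from h import *
im=cv2.imread("pics/w3.png");c=cv2.resize(im[125:217,238:345],None,fx=6,fy=6,interpolation=cv2.INTER_CUBIC)
ci=r.camera_info("wrist")
cv2.imwrite("pics/c1.png",c)
```

```text
(no output)
```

View pics/c1.png

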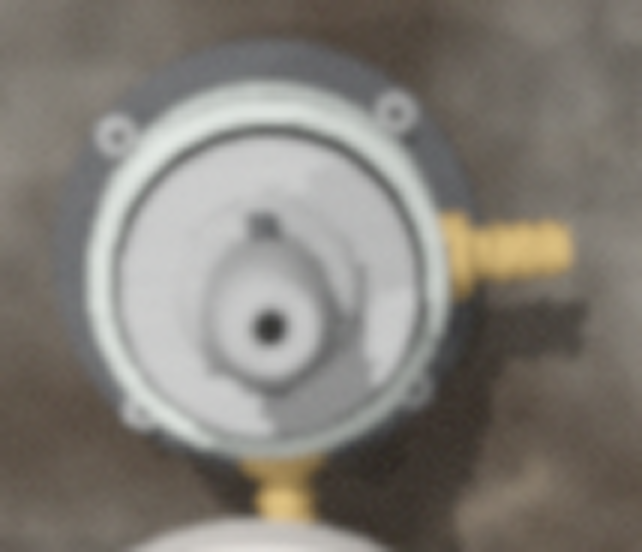

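The crop shows the hole in the post top at crop (270,327), so about px (282.6,179.1). The seat's gap circle is centred near (267,281), and the pin ends are near (262,222) and (275,390).

Run:
```python
from h import *
ci=r.camera_info("wrist");f=lambda x,y:((x+.5)/6-.5+238,(y+.5)/6-.5+125)
for n,x,y,z in(("hole",270,327,.112),("seat",267,283,.060),("body",267,268,.05),("barb+y",573,250,.03),("pin-",262,225,.082),("pin+",275,388,.082)):print(n,f(x,y),atz(ci,*f(x,y),z))
im=cv2.imread("pics/w3.png")[:,:,::-1]
for z,rad in((.05,.036),):
    print(ring(ci,im,[.628,-.0325],z,rad))
s=r.sense();P=s["tcp_pos"]
# held ring: outer edge front points at height
pts=[]
g=im.min(axis=2)
x,n=ring(ci,im,[P[0],P[1]],P[2]+.001,.025);print("ring",x,n,P)
```

```text
hole (282.5833333333333, 179.08333333333334) [ 0.63059849 -0.03135351  0.112     ]
seat (282.0833333333333, 171.75) [ 0.62943685 -0.03163044  0.06      ]
body (282.0833333333333, 169.25) [ 0.62762672 -0.03159007  0.05      ]
barb+y (333.0833333333333, 166.25) [0.62593657 0.03298723 0.03      ]
pin- (281.25, 162.08333333333334) [ 0.61630067 -0.03265505  0.082     ]
pin+ (283.4166666666667, 189.25) [ 0.64625843 -0.03021566  0.082     ]
(array([ 0.6293895 , -0.03147292,  0.03704662]), 63)
ring [ 0.65485894 -0.03317405  0.0255245 ] 51 [ 0.65514551 -0.03353837  0.24967732]
```

Request:
arm_command(
  plan=[12,1,0,0,0,0,0.6,25,2,20,0,0,0,0.6,25,2,55,0,0,0,0.6,25,2,90,0,0,0,0.6,25,2,115,0,0,0,0.6,25,2,130,0,0,0,0.6,25,2,145,0,0,0,0.6,25,2,155,0,0,0,0.6,25,2,163,0,0,0,0.6,25,2,163,0,0,0,0.6],
)

```text
t: 5.95
tcp_pos: [0.6305, -0.0323, 0.0859]
orientation: [[-1.0, 0.0, -0.001], [0.0, 1.0, 0.0], [0.001, 0.0, -1.0]]
force: [0.2, 0.1, -0.4]
grip_width: 0.0491
```

Run:
```python
from h import *
s=r.sense();print(s["tcp_pos"],s["force"],s["grip_width"]);ci=r.camera_info("wrist");im=save("wrist","w4.png")
u,v=map(int,proj(ci,s["tcp_pos"]));print(u,v)
cv2.imwrite("pics/c2.png",cv2.resize(im[120:300,180:380,::-1],None,fx=3,fy=3,interpolation=cv2.INTER_CUBIC))
```

```text
[ 0.63053327 -0.03225599  0.0859107 ] [ 0.2402449   0.07735276 -0.41030647] 0.04910281194102422
280 255
```

View pics/c2.png

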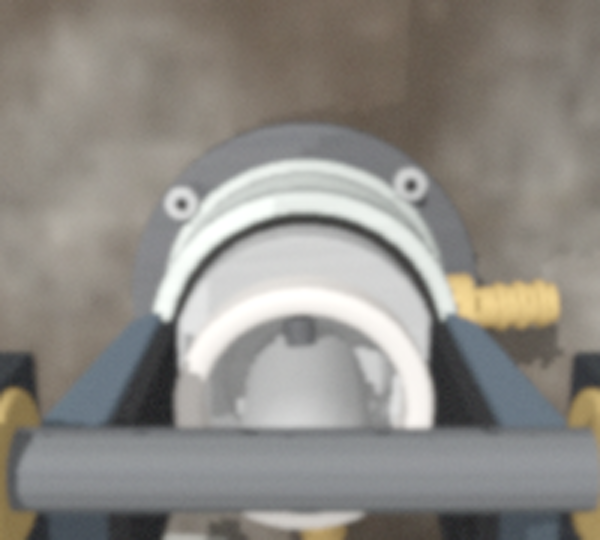

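The ring is round the post below its top, roughly concentric: post centre near crop x=305, ring spanning 180 to 433.

Request:
arm_command(
  plan=[0,0,3,0,0,0,0.6,0,0,6,0,0,0,0.6,0,0,9,0,0,0,0.6,0,0,10,0,0,0,0.6,0,0,11,0,0,0,0.6,0,0,11,0,0,0,0.6],
)

```text
t: 6.6
tcp_pos: [0.6307, -0.0323, 0.0753]
orientation: [[-1.0, 0.0, -0.0], [0.0, 1.0, 0.0], [0.0, 0.0, -1.0]]
force: [-0.4, 0.1, -0.5]
grip_width: 0.0493
```

Request:
arm_command(
  plan=[0,0,1,0,0,0,0.6,0,0,1.5,0,0,0,0.6,0,0,1.5,0,0,0,0.3,0,0,1.5,0,0,0,0.2,0,0,1.5,0,0,0,0.2,0,0,1.5,0,0,0,0.2,0,0,-20,0,0,0,0.2,0,0,-60,0,0,0,0,0,0,-105,0,0,0,0,0,0,-150,0,0,0,0],
)

```text
t: 7.6
tcp_pos: [0.6304, -0.0323, 0.2269]
orientation: [[-1.0, 0.0, -0.001], [0.0, 1.0, 0.0], [0.001, 0.0, -1.0]]
force: [0.8, -0.1, 0.8]
grip_width: 0.0907
```

Request:
arm_command(
  plan=[-15,0,-20,0,0,0,0,-28,0,-22,0,0,0,0,-28,0,-22,0,0,0,0,-28,0,-22,0,0,0,0],
)

```text
t: 8.0
tcp_pos: [0.6579, -0.0323, 0.2455]
orientation: [[-1.0, 0.0, -0.003], [0.0, 1.0, 0.0], [0.003, 0.0, -1.0]]
force: [-0.6, 0.6, -0.1]
grip_width: 0.0914
```

Run:
```python
from h import *
s=r.sense();print(s["tcp_pos"],s["force"],s["grip_width"]);ci=r.camera_info("wrist");im=save("wrist","w5.png")
u,v=map(int,proj(ci,[.63,-.032,.08]));print(u,v)
a=cv2.resize(im[v-60:v+60,u-60:u+60,::-1],None,fx=5,fy=5,interpolation=cv2.INTER_CUBIC)
cv2.imwrite("pics/c3.png",a)
print(ring(ci,im,[.63,-.032],.075,.025))
g=(im.astype(int));m=((g[:,:,0]-g[:,:,2]>70)&(g[:,:,1]>100)).astype(np.uint8)
n,l,st,ce=cv2.connectedComponentsWithStats(m)
for i in range(1,n):
    if st[i,4]>200: print(st[i],ce[i],atz(ci,*ce[i],.02))
```

```text
[ 0.65786566 -0.03225089  0.24551746] [-0.64330589  0.58279873 -0.129484  ] 0.0914187397638703
280 172
(array([ 0.63175284, -0.03301095,  0.03010499]), 61)
[ 138    1   43   48 1186] [159.03794266  24.07925801] [ 0.46115358 -0.17514151  0.02      ]
[261   0  80  14 776] [300.60051546   5.7242268 ] [ 0.44300797 -0.00886877  0.02      ]
[ 522  104   27   81 1797] [535.38174736 143.77184196] [0.597585   0.30043932 0.02      ]
[ 266  317  180   12 1573] [355.49078195 322.22759059] [0.85751832 0.07865247 0.02      ]
```

View pics/c3.png

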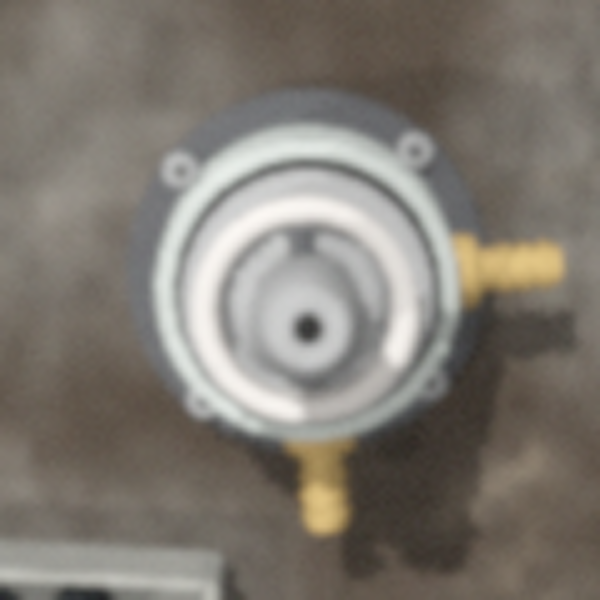

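The ring lies flat on the seat, concentric with the post (hole at crop (307,326)). Next, the collar.

Request:
arm_command(
  plan=[25,-20,0,0,0,0,0,55,-45,0,0,0,0,0,90,-75,10,0,0,0,0,120,-100,25,0,0,0,0,150,-125,50,0,0,0,0,173,-142,75,0,0,0,0,173,-142,95,0,0,0,0,173,-142,95,0,0,0,0,173,-142,95,0,0,0,0,173,-142,95,0,0,0,0],
)

```text
t: 9.05
tcp_pos: [0.4864, -0.1741, 0.1532]
orientation: [[-1.0, -0.0, 0.001], [-0.0, 1.0, -0.0], [-0.001, -0.0, -1.0]]
force: [-0.5, 0.2, 0.1]
grip_width: 0.0912
```

Run:
```python
from h import *
im=cv2.imread("pics/w5.png")[:,:,::-1]
s=r.sense();print(s["tcp_pos"],s["joint_positions"][5]);ci=r.camera_info("wrist");im=save("wrist","w6.png")
hsv=cv2.cvtColor(im,cv2.COLOR_RGB2HSV);
q=im.copy();q[:]=(im[:,:,:1].astype(int)-im[:,:,2:]>50)*255
x,n=ring(ci,q.astype(np.uint8),[.461,-.175],.032,.025);print(x,n);x,n=ring(ci,im,x[:2],.032,.025);print(x,n)
u,v=map(int,proj(ci,[x[0],x[1],.032]));print(u,v)
cv2.imwrite("pics/w6v.png",im[:,:,::-1])
```

```text
[ 0.48639375 -0.17408111  0.15318002] -1.9598600083862434
[ 0.46345581 -0.17204394  0.02558132] 72
[ 0.4635313  -0.17303031  0.02508128] 33
281 183
```

View pics/w6.png

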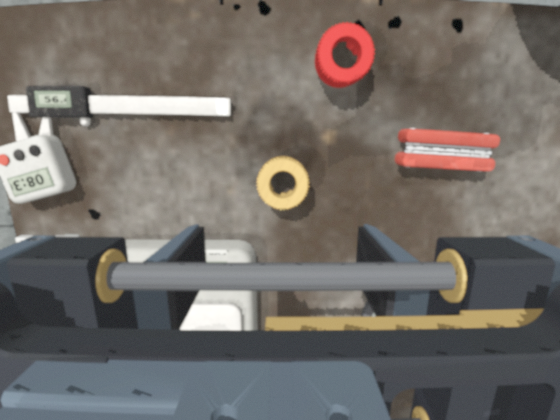

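The brass collar is at (282,183) and stands free. The scale corner is near (255,242), clear of where the fingers will come down.

Request:
arm_command(
  plan=[12,1,30,0,0,0,0,23,1.5,65,0,0,0,0,23,1.5,95,0,0,0,0,23,1.5,120,0,0,0,0,23,1.5,137,0,0,0,0,23,1.5,137,0,0,0,0,23,1.5,137,0,0,0,0.6,23,1.5,137,0,0,0,0.6,23,1.5,137,0,0,0,0.6,23,1.5,137,0,0,0,0.6],
  grip_force=40,
)

```text
t: 10.1
tcp_pos: [0.4632, -0.1729, 0.0162]
orientation: [[-1.0, 0.0, 0.001], [0.0, 1.0, -0.001], [-0.001, -0.001, -1.0]]
force: [-0.3, 0.2, -0.1]
grip_width: 0.0618
```

Request:
arm_command(
  plan=[0,0,0,0,0,0,0.6,0,0,0,0,0,0,0.6,0,0,0,0,0,0,0.6],
)

```text
t: 10.4
tcp_pos: [0.4629, -0.1728, 0.0157]
orientation: [[-1.0, 0.0, 0.0], [0.0, 1.0, -0.0], [-0.0, -0.0, -1.0]]
force: [-2.1, 0.8, 6.9]
grip_width: 0.0489
```

Request:
arm_command(
  plan=[0,0,-10,0,0,0,0.6,0,0,-35,0,0,0,0.6,0,0,-75,0,0,0,0.6,0,0,-120,0,0,0,0.6,0,20,-160,0,0,0,0.6,-25,50,-190,0,0,0,0.6,-60,80,-215,0,0,0,0.6,-100,110,-234,0,0,0,0.6,-140,130,-234,0,0,0,0.6,-170,140,-234,0,0,0,0.6],
)

```text
t: 11.4
tcp_pos: [0.6351, -0.0307, 0.2512]
orientation: [[-1.0, -0.001, 0.002], [-0.001, 1.0, -0.0], [-0.002, -0.0, -1.0]]
force: [-1.0, -0.6, -0.4]
grip_width: 0.0488
```

Request:
arm_command(
  plan=[-25,0,0,0,0,0,0.6,-25,0,0,0,0,0,0.6,-25,0,0,0,0,0,0.6,-25,0,0,0,0,0,0.6],
)

```text
t: 11.8
tcp_pos: [0.6568, -0.033, 0.2495]
orientation: [[-1.0, 0.001, -0.001], [0.001, 1.0, 0.0], [0.001, 0.0, -1.0]]
force: [-0.5, -0.3, -0.5]
grip_width: 0.049
```

Run:
```python
from h import *
s=r.sense();P=s["tcp_pos"];print(P,s["force"],s["grip_width"],s["joint_positions"][5]);ci=r.camera_info("wrist");im=save("wrist","w7.png")
zt=P[2]-.016+.032
q=((im[:,:,:1].astype(int)-im[:,:,2:]>45)*255).astype(np.uint8).repeat(3,2)
print("held top",ring(ci,q,P[:2],zt,.025))
u,v=map(int,proj(ci,[.63,-.032,.08]));print(u,v)
g=cv2.cvtColor(im,cv2.COLOR_RGB2GRAY)
h=proj(ci,[.63,-.032,.112]);a,b=int(h[0]),int(h[1]);w=g[b-8:b+9,a-8:a+9].astype(float)
wt=np.clip(np.percentile(w,60)-w-15,0,None);yy,xx=np.mgrid[b-8:b+9,a-8:a+9];c=(xx*wt).sum()/wt.sum(),(yy*wt).sum()/wt.sum()
print("hole",c,atz(ci,*c,.112),h,w[4:13,4:13].astype(int))
for z,rad in((.05,.036),): print("body",ring(ci,im,[.63,-.032],z,rad))
cv2.imwrite("pics/c4.png",cv2.resize(im[110:280,190:370,::-1],None,fx=3.5,fy=3.5,interpolation=cv2.INTER_CUBIC))
```

```text
[ 0.65679701 -0.03296146  0.24948149] [-0.50236872 -0.27280459 -0.52385987] 0.04895176124410158 -1.6557052570188653
held top (array([ 0.65521433, -0.03261984,  0.0260573 ]), 55)
281 172
hole (np.float64(282.4923584057537), np.float64(177.42942762960743)) [ 0.63053422 -0.03084915  0.112     ] (np.float64(281.3418615002919), np.float64(176.89771280870042)) [[201 204 203 203 201 198 198 197 195]
 [203 202 202 199 193 192 191 194 195]
 [202 201 196 186 172 168 172 182 192]
 [201 196 179 155 131 122 130 156 182]
 [200 189 160 119  84  74  87 129 171]
 [198 182 143  94  67  59  69 111 160]
 [198 180 142  90  64  55  68 110 158]
 [197 184 155 111  80  73  84 122 166]
 [198 191 174 148 125 122 134 158 182]]
body (array([ 0.63110454, -0.03196396,  0.03592906]), 69)
```

View pics/c4.png

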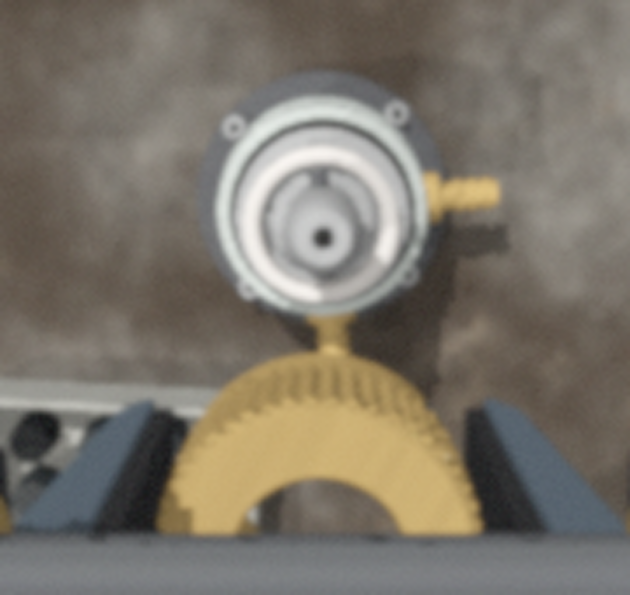

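The collar is held level. Its bore arc peaks at crop (320,478), and the post hole is at crop (322,237). I'll fit the bore arc to get the grasp offset.

Run:
```python
from h import *
s=r.sense();P=s["tcp_pos"];ci=r.camera_info("wrist");im=cv2.imread("pics/w7.png")[:,:,::-1]
d=cv2.GaussianBlur((im[:,:,0].astype(np.float32)-im[:,:,2]),(3,3),0)
for zt in(P[2]+.016,):
    out=[];c=np.array(P[:2])-[.001,0]
    for a in np.radians(np.arange(-70,71,4)):
        rs=np.arange(.008,.018,.0003);e=-np.array([np.cos(a),np.sin(a)])
        pp=[proj(ci,[*(c+q*e),zt]) for q in rs]
        if max(p[1] for p in pp)>258: continue
        v=[cv2.getRectSubPix(d,(1,1),p)[0,0] for p in pp];g=np.diff(v);i=g.argmax();out.append(c+(rs[i]+.00015)*e)
    W=np.array(out);print(len(W))
    for fix in(0,1):
        f=lambda p:np.hypot(*(W-p[:2]).T)-(.013 if fix else p[2])
        q=least_squares(f,[*c,.013],loss="soft_l1",f_scale=.0005);print(q.x,np.abs(q.fun).max())
print("bore top row",proj(ci,[P[0]-.013,P[1],P[2]+.016]),"obs (281,246.5)", P, s["tcp_pos"])
```

```text
30
[ 0.65834107 -0.0326363   0.01292708] 0.00027145145355174025
[ 0.65842267 -0.0326356   0.013     ] 0.00026269708850155254
bore top row (np.float64(280.05833655541034), np.float64(243.77541922104206)) obs (281,246.5) [ 0.65688165 -0.03300046  0.24962164] [ 0.65688165 -0.03300046  0.24962164]
```

Request:
arm_command(
  plan=[14,0.6,10,0,0,0,0.6,27.6,1.2,40,0,0,0,0.6,27.6,1.2,75,0,0,0,0.6,27.6,1.2,100,0,0,0,0.6,27.6,1.2,115,0,0,0,0.6,27.6,1.2,120,0,0,0,0.6,27.6,1.2,123,0,0,0,0.6,27.6,1.2,126,0,0,0,0.6,27.6,1.2,128,0,0,0,0.6,27.6,1.2,128,0,0,0,0.6],
  grip_force=25,
)

```text
t: 12.85
tcp_pos: [0.6304, -0.0316, 0.1218]
orientation: [[-1.0, 0.0, 0.001], [0.0, 1.0, -0.0], [-0.001, -0.0, -1.0]]
force: [-0.0, -0.1, -1.1]
grip_width: 0.0491
```

Request:
arm_command(
  plan=[0,0,2,0,0,0,0.6,0,0,4,0,0,0,0.6,0,0,6,0,0,0,0.6,0,0,6,0,0,0,0.6],
)

```text
t: 13.25
tcp_pos: [0.63, -0.0316, 0.1151]
orientation: [[-1.0, 0.0, -0.001], [0.0, 1.0, 0.0], [0.001, 0.0, -1.0]]
force: [-1.2, -0.3, -2.0]
grip_width: 0.0494
```

Run:
```python
from h import *
s=r.sense();P=s["tcp_pos"];print(P,s["force"],s["torque"])
```

```text
[ 0.62997761 -0.03160085  0.11510177] [-1.18726864 -0.27524774 -2.03196984] [0.05645616 0.12570748 0.0212546 ]
```

Request:
arm_command(
  plan=[0,0,3,0,0,0,0.6,0,0,6,0,0,0,0.6,0,0,9,0,0,0,0.6,0,0,12,0,0,0,0.6,0,0,15,0,0,0,0.6,0,0,15,0,0,0,0.6],
)

```text
t: 13.85
tcp_pos: [0.6299, -0.0316, 0.0999]
orientation: [[-1.0, 0.0, -0.001], [0.0, 1.0, 0.0], [0.001, 0.0, -1.0]]
force: [-2.1, -0.7, -2.2]
grip_width: 0.0492
```

Request:
arm_command(
  plan=[0.5,0,1,0,0,0,0.6,0.5,0,2,0,0,0,0.6,0.5,0,3,0,0,0,0.6,0.5,0,3.5,0,0,0,0.6,0.5,0,3.5,0,0,0,0.6],
)

```text
t: 14.35
tcp_pos: [0.6298, -0.0316, 0.097]
orientation: [[-1.0, 0.0, 0.0], [0.0, 1.0, 0.0], [-0.0, 0.0, -1.0]]
force: [0.0, 0.3, -2.6]
grip_width: 0.0493
```

Request:
arm_command(
  plan=[0,0,0.5,0,0,0,0.6,0,0,1,0,0,0,0.6,0,0,1.5,0,0,0,0.6,0,0,1.5,0,0,0,0.6],
)

```text
t: 14.75
tcp_pos: [0.63, -0.0316, 0.0963]
orientation: [[-1.0, 0.0, 0.0], [0.0, 1.0, -0.0], [-0.0, -0.0, -1.0]]
force: [-4.6, 1.1, 10.9]
grip_width: 0.0491
```

Request:
arm_command(
  plan=[0,0.1,0,0,0,4,0.6,0,0.1,0,0,0,8,0.6,0,0.2,0,0,0,12,0.6,0,0.3,0,0,0,16,0.6,-0.1,0.3,0,0,0,20,0.6,-0.1,0.4,0,0,0,24,0.6,-0.1,0.5,0,0,0,28,0.6,-0.1,0.5,0,0,0,28,0.6],
)

```text
t: 15.55
tcp_pos: [0.6301, -0.0314, 0.0963]
orientation: [[-0.882, 0.472, 0.001], [0.472, 0.882, -0.0], [-0.001, -0.0, -1.0]]
force: [-3.9, -2.0, 10.1]
grip_width: 0.0493
```

Run:
```python
from h import *
s=r.sense();P=s["tcp_pos"];print(P,s["force"],s["torque"],s["joint_positions"][5])
im=r.get_image("wrist")
cv2.imwrite("pics/c5.png",im[:,:,::-1])
```

```text
[ 0.630143   -0.03140942  0.09630438] [-3.86023629 -2.02807935 10.06153175] [-0.44717629  0.80370709 -0.13165842] -1.1654209880538053
```

Request:
arm_command(
  plan=[0.2,-0.2,0,0,0,4,0.6,0.2,-0.2,0,0,0,8,0.6,0.2,-0.2,0,0,0,12,0.6,0.2,-0.2,0,0,0,16,0.6,0.2,-0.2,0,0,0,20,0.6,0.2,-0.2,0,0,0,24,0.6,0.2,-0.2,0,0,0,28,0.6,0.2,-0.2,0,0,0,28,0.6],
)

```text
t: 16.4
tcp_pos: [0.6296, -0.0312, 0.0955]
orientation: [[-0.558, 0.83, 0.0], [0.83, 0.558, -0.0], [-0.0, 0.0, -1.0]]
force: [0.3, -0.4, -2.2]
grip_width: 0.0492
```

Request:
arm_command(
  plan=[0,0,1,0,0,0,0.6,0,0,2,0,0,0,0.6,0,0,3,0,0,0,0.6,0,0,4,0,0,0,0.6,0,0,4,0,0,0,0.6],
)

```text
t: 16.9
tcp_pos: [0.6294, -0.0312, 0.0913]
orientation: [[-0.559, 0.829, -0.0], [0.829, 0.559, 0.0], [0.0, -0.0, -1.0]]
force: [0.2, 0.0, -1.8]
grip_width: 0.0493
```

Run:
```python
from h import *
s=r.sense();P=s["tcp_pos"];print(P,s["force"],s["torque"])
```

```text
[ 0.62944254 -0.03116915  0.09126948] [ 0.23455225  0.00951595 -1.80330226] [-0.02057716  0.03002598 -0.02551273]
```

The collar has dropped over the pin. Next I'll raise the grip force and press it home.

Request:
arm_command(
  plan=[0,0,0,0,0,0,0.6,0,0,0,0,0,0,0.6,0,0,1.5,0,0,0,0.6,0,0,3,0,0,0,0.6,0,0,4.5,0,0,0,0.6,0,0,6,0,0,0,0.6,0,0,6,0,0,0,0.6],
  grip_force=60,
)

```text
t: 17.6
tcp_pos: [0.6297, -0.0312, 0.0855]
orientation: [[-0.559, 0.829, 0.0], [0.829, 0.559, -0.0], [-0.0, 0.0, -1.0]]
force: [-0.7, -0.3, 6.1]
grip_width: 0.0485
```

Request:
arm_command(
  plan=[0,0,0.7,0,0,0,0.6,0,0,1.4,0,0,0,0.6,0,0,2,0,0,0,0.6,0,0,2,0,0,0,0.6,0,0,2,0,0,0,0.6],
)

```text
t: 18.1
tcp_pos: [0.6298, -0.0313, 0.0846]
orientation: [[-0.559, 0.829, 0.0], [0.829, 0.559, -0.0], [-0.0, 0.0, -1.0]]
force: [-8.5, 0.9, 21.1]
grip_width: 0.0488
```

Request:
arm_command(
  plan=[0.2,-0.3,0.3,0,0,0,0.6,0.3,-0.4,0.6,0,0,0,0.6,0.3,-0.4,0.6,0,0,0,0.6,0.3,-0.4,0.6,0,0,0,0.6],
)

```text
t: 18.5
tcp_pos: [0.6298, -0.0312, 0.0846]
orientation: [[-0.559, 0.829, 0.001], [0.829, 0.559, -0.0], [-0.001, 0.001, -1.0]]
force: [-7.5, -0.2, 25.2]
grip_width: 0.0487
```

Run:
```python
from h import *
for k in range(3):
    s=r.sense();print(s["tcp_pos"],s["force"],s["torque"],s["grip_width"]);im=save("wrist","w9.png")
ci=r.camera_info("wrist");u,v=map(int,proj(ci,s["tcp_pos"]));print(u,v)
sc=save("scene","s9.png");q=r.camera_info("scene");a,b=map(int,proj(q,[.63,-.031,.09]))
A=cv2.resize(im[110:290,180:380,::-1],(500,450),interpolation=cv2.INTER_CUBIC)
B=cv2.resize(sc[max(b-60,0):b+75,max(a-45,0):a+45,::-1],(300,450),interpolation=cv2.INTER_CUBIC)
cv2.imwrite("pics/c6.png",np.hstack([A,B]))
```

```text
[ 0.6298357  -0.0312441   0.08458825] [-7.51775788 -0.18195693 25.15156165] [-0.12456958  1.61943703  0.03612304] 0.04866127605951253
[ 0.62982948 -0.03127985  0.0845591 ] [-7.59863308 -0.46871277 26.42348608] [-6.89398366e-02  1.61994531e+00 -1.43356406e-03] 0.04871346655215688
[ 0.62984127 -0.03126442  0.08455702] [-8.29521893  0.50004832 25.62911274] [-0.08277464  1.59375545 -0.03092772] 0.04885122793785557
279 256
```

View pics/c6.png

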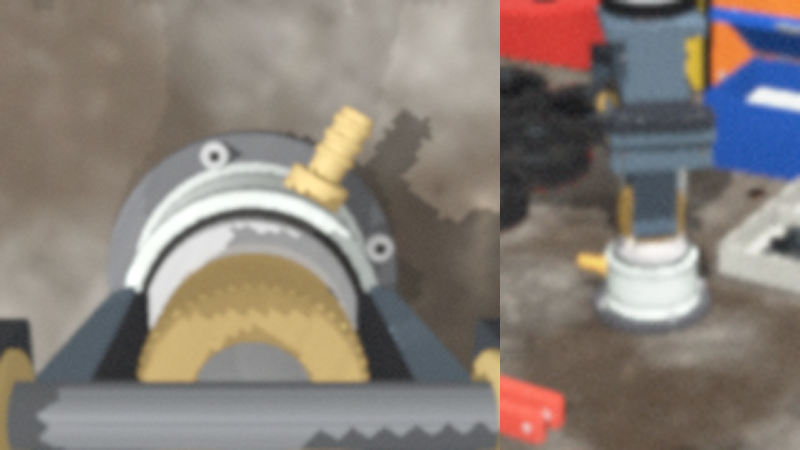

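The collar is seated on the ring, with the post showing through its bore. The height stayed put as the force rose from 21 to 25 N, so the seat is on its stop. I'm handing in with the push held.

```bash
python3 -c "
from h import *
print(r.close_job())"
```

```text
the job is handed in; nothing more can be done
None
```

The strainer is reassembled, and the job is handed in with the gripper still holding the collar pressed fully home.

- **Ring:** I threaded the white ring over the post onto the seat with no contact force. A picture afterwards showed it lying flat and concentric.
- **Collar:** The brass collar went on open side down and rested on the pin. It dropped in during a turn of about 56°, then moved about 5 mm further down with no resistance.
- **Pressed home:** I set the grip to 60 N and pressed against the spring. The height stayed put while the push rose from 21 to about 25 N, so the seat is on its stop. The underside works out at about 69 mm, the fully home height.
- **Last checks:** The readings were steady and the collar did not slip in the jaws. About 18.7 s of the 64 s was used. I did not touch the tools or the other things lying around.

Two readings were not clean:
- **Sideways force:** About 8 N stays on the collar; my small sideways correction barely changed it.
- **Camera agreement:** The top and wrist cameras differed by up to about 4 mm on the ring and the post. I used the wrist camera and force readings instead.

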